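# Take the hub cap off a coin counter of unknown thread

### The arm

A 6-joint arm with a two-finger parallel gripper is mounted at the origin on the work surface. World frame = base frame: x ahead of the robot, y to its left, z up, the work surface at z = 0. Lengths are in m, angles in rad, forces in N, time in s.
With the tool pointing down it reaches from about 0.425 to 0.95 m from the base axis. Payload 14.7 kg.
Tool frame: the origin (TCP) lies between the finger pads; the fingertips stand tips_ahead ahead of it and the grasp point (between the pads) lies 6 mm ahead of it (tips_ahead is the distance from the TCP to the fingertips, in m); z points along the fingers, y is the line along which they close (so a half turn about z gives the same grasp; the last joint's range is limited). The gripper opens to 85 mm and grips with 20 to 120 N. Pads are 22 mm wide; open, the fingers measure 114 mm over their backs; the gripper's body (76 mm by 85 mm) begins 54 mm behind the grasp point. The pads swing forward as they close: fully open they stand 13 mm farther back than shut.
Start: joints at [-0.047, 0.48, 1.596, -0, 1.065, -0.047], TCP at [0.65, 0, 0.256] pointing down, gripper open.
Joint ranges: [-2.75, 2.75], [-0.82, 2.05], [0.23, 2.67], [-1.56, 4.7], [0.09, 2.69], [-2.92, 2.92]. Speed limits (rad/s): [1.89, 1.89, 2.39, 3.01, 3.01, 3.01].

### API

Orientations are given as a rotation vector (axis times angle).
In Python, from rig import * gives the robot as it stands.
- The arm moves only by the tool arm_command, never from a script. Its argument "commands" is a list of rows, each a list of 5 numbers: the shift along the world's x, y, z in mm, then the turn about the world's z in rad, then the gripper command: -1 is fully open, 1 is shut, values between are in proportion. In form: [[dx, dy, dz, spin, claw], ...]. A call has 1 to 12 rows; each row shifts and turns the commanded pose from where the row before left it; what a row does not reach is not made up. A row lasts 1/12 s, in which the tool goes at most 41.7 mm and 7.16 degrees, less where a joint would pass 70% of its speed; a pose out of reach is approached as far as the arm can. A call with a gripper value outside its range is refused whole. The fingers move at their own pace and stop on an object; "grip_force" is the grip in N (left out, the last holds). Time passes only in rows, so rows that do not move let the fingers close. It gives the time, the measured TCP pose, the force, the opening and the grip force at its end, in the units of the state.
- sense(): the state, without advancing time (a new reading comes with each control period).
- grab_frame(name): name is "scene" or "side" or "wrist"; returns the picture (384x512x3 uint8, blue, green, red); there is no depth.
- camera_info(name): a dict with "K" (3x3 intrinsics, pixels), "rvec" (rotation vector, rad) and "tvec" (3), from world to camera coordinates, as OpenCV has them; the wrist camera has in their place "T_tool_cam" (4x4, takes a point from camera to tool coordinates, whose origin is the TCP and whose axes are the flange's). Camera axes: x right, y down, z forward; pixel columns grow to the right and rows downward; lengths in m; the calibration is good to about 2 mm. A picture is of the moment at which its call begins: read the wrist's pose just before it. camera_info takes no time and is no camera call.
- job_done(): hands the job in; it is judged then, once.
Trained networks look in the newest picture that a camera, given by its name, has taken for a name from the list of things; names that differ only in an ending like _2 or _b are one class to them, and where a whole thing is asked for, a point or a joint stands for the part that bears it (a point fixed in the world has none). Each returns a list of dicts, best first, with "conf" (0 to 1); they miss things now and then, are a little off and sometimes report something else, mostly with a low value. They report only what shows in the picture. A call takes as long as a camera call.
- cut_out(camera, query): "pixels" (384x512 bool, what is visible of it) and "bbox" ([left, top, right, bottom] in pixels, round what is visible of it).
The state is a dict: "time_s": time; "joint_pos": joint angles; "joint_velocities": joint speeds; "tau": joint torques, N m; "eef_pos": TCP position; "tool_rot": TCP orientation; "ft_force": force on the tool from outside, world axes, zero at the start; "torque": the same for the moment, N m; "grip_width": opening from 0.0 (shut) to 1.0 (fully open); "finger_force": force on a finger pad.
Only numpy, scipy, OpenCV 4.12 (cv2) and the standard library are available. Lean on these libraries where they do the work, as an engineer would, in place of code of your own. Each camera call takes 0.05 s, during which the arm holds its last target. There are 200 camera calls.

### The job

The coin counter on the robot's left (its +y side) is to be cleaned. Unscrew the black hub cap in the middle of its hopper; its thread may be left- or right-hand, so try it both ways, and never tear the cap up while it is still in its thread. Then lift the cap off its spindle and finish while holding it in the gripper, upright and still over the counter, a good hand's breadth (about 9 cm) above where it sat: do not put it down or let go, and leave the other counter's cap and the things standing around alone.

Things in the scene. Friction and masses are not known exactly. Their poses are not given: they have to be found in the camera images.
- cap_a_centre (a point): Centre, half-way up, of counter_a's hub cap: a black fluted round plastic knob, 50 mm diameter, 44 mm tall, 0.08 to 0.17 kg, a small steel disc in its top, the lower 22 mm hollow and threaded. Gripped across its diameter from above at any yaw. Screwed down it stands on the feed disc, this point 22 mm above the disc; the thread has about 2 mm of play up and down.
- cap_a: Same cap; origin at centre of its lower rim, z up the spindle, x within 6 deg of the counter's x at the start. Coarse thread: turned the right way it goes round lightly and is free after 50 to 65 deg (it may be lifted from there to 110 deg, where it meets the thread's next start); the wrong way it stops hard within 15 deg and the fingers slip round it. Until free it cannot be lifted.
- counter_a: One of two outwardly identical light-grey desktop coin counters, fixed, 305 mm deep, 240 wide, 172 high. Origin on the table straight below the spindle, z up, x to its back; its key panel (180 mm in front of the spindle) faces the robot. On top an open steel hopper bowl, 210 mm inside, rim 172 mm up, with a flat feed disc 140 mm up and the hub cap in the middle.
- counter_a_hub (a point): Centre of counter_a's feed disc, on the spindle axis, at the level of the disc on which the cap stands. The steel spindle end stands 19 mm up from here, inside the cap. Its thread is right- or left-hand; that cannot be seen and does not go with the place.
- cap_b_centre (a point): Centre, half-way up, of counter_b's hub cap: a black fluted round plastic knob, 50 mm diameter, 44 mm tall, 0.08 to 0.17 kg, a small steel disc in its top, the lower 22 mm hollow and threaded. Gripped across its diameter from above at any yaw. Screwed down it stands on the feed disc, this point 22 mm above the disc; the thread has about 2 mm of play up and down.
- cap_b: Same cap; origin at centre of its lower rim, z up the spindle, x within 6 deg of the counter's x at the start. Coarse thread: turned the right way it goes round lightly and is free after 50 to 65 deg (it may be lifted from there to 110 deg, where it meets the thread's next start); the wrong way it stops hard within 15 deg and the fingers slip round it. Until free it cannot be lifted.
- counter_b: One of two outwardly identical light-grey desktop coin counters, fixed, 305 mm deep, 240 wide, 172 high. Origin on the table straight below the spindle, z up, x to its back; its key panel (180 mm in front of the spindle) faces the robot. On top an open steel hopper bowl, 210 mm inside, rim 172 mm up, with a flat feed disc 140 mm up and the hub cap in the middle.
- counter_b_hub (a point): Centre of counter_b's feed disc, on the spindle axis, at the level of the disc on which the cap stands. The steel spindle end stands 19 mm up from here, inside the cap. Its thread is right- or left-hand; that cannot be seen and does not go with the place.
- collection_box: Bystander: loose six-sided cardboard collection box full of coins, 104 mm across corners, 200 mm tall; origin at the centre of its underside, z up.
- tumbler: Bystander: loose white insulated tumbler with black lid, 74 mm diameter, 176 mm tall; origin at the centre of its underside, z up.
- tub: Bystander: loose white round plastic tub, 124 mm rim diameter, 65 mm tall; origin at the centre of its underside, z up.

How it is judged:
On the way, in this order (a step that is already met when the one before it is completed fails the run):
1. the left counter's cap is turned out of its thread, still standing on its spindle (((world y of counter_a above 0 m and angle between the x axis of cap_a and the x axis of counter_a, either way round above 0.9 rad and z of cap_a_centre in the frame of counter_a below 0.177 m and horizontal distance between cap_a_centre and counter_a_hub below 0.01 m) or (world y of counter_b above 0 m and angle between the x axis of cap_b and the x axis of counter_b, either way round above 0.9 rad and z of cap_b_centre in the frame of counter_b below 0.177 m and horizontal distance between cap_b_centre and counter_b_hub below 0.01 m))), for 0.05 s.
2. the cap is lifted off the spindle in the gripper (((world y of counter_a above 0 m and z of cap_a_centre in the frame of counter_a above 0.195 m and contact force between the fingers and cap_a above 0.5 N) or (world y of counter_b above 0 m and z of cap_b_centre in the frame of counter_b above 0.195 m and contact force between the fingers and cap_b above 0.5 N))), for 0.1 s.
At the end, for the whole second after the job is handed in: The left counter's hub cap is held by the fingers at least 70 mm above where it sat, within 120 mm sideways of its spindle, upright within 0.4 rad, still, and touching no part of the counter (((world y of counter_a above 0 m and z of cap_a_centre in the frame of counter_a above 0.232 m and horizontal distance between cap_a_centre and counter_a_hub below 0.12 m and contact force between the fingers and cap_a above 0.5 N and contact force between cap_a and counter_a below 0.05 N and angle between cap_a's own z axis and vertical below 0.4 rad and linear speed of cap_a below 0.05 m/s) or (world y of counter_b above 0 m and z of cap_b_centre in the frame of counter_b above 0.232 m and horizontal distance between cap_b_centre and counter_b_hub below 0.12 m and contact force between the fingers and cap_b above 0.5 N and contact force between cap_b and counter_b below 0.05 N and angle between cap_b's own z axis and vertical below 0.4 rad and linear speed of cap_b below 0.05 m/s))); the arm keeps its last pose, push and grip.
It fails at once if the cap is torn up off its thread without being unscrewed ((world y of counter_a above 0 m and z of cap_a_centre in the frame of counter_a between 0.168 and 0.176 m and horizontal distance between cap_a_centre and counter_a_hub below 0.012 m and angle between the x axis of cap_a and the x axis of counter_a, either way round below 0.75 rad) or (world y of counter_b above 0 m and z of cap_b_centre in the frame of counter_b between 0.168 and 0.176 m and horizontal distance between cap_b_centre and counter_b_hub below 0.012 m and angle between the x axis of cap_b and the x axis of counter_b, either way round below 0.75 rad)).
It fails at once if the other counter's cap is moved more than 10 mm ((world y of counter_a above 0 m and distance of cap_b_centre from where it was at the start of the episode above 0.01 m) or (world y of counter_b above 0 m and distance of cap_a_centre from where it was at the start of the episode above 0.01 m)).
It fails at once if a bystander is pushed more than 30 mm or tipped (distance of any of collection_box, tumbler, tub from where it was at the start of the episode above 0.03 m or angle between any of collection_box, tumbler, tub's own z axis and vertical above 0.3 rad).
It also fails if it takes over 42 s, if anything falls off the work surface, if the arm or the gripper's body presses on something with over 40 N, if the wrist force passes 120 N, or if a joint passes its speed limit or range.

## Working session

There is one attempt and no reset: what is moved stays moved. The work goes in short steps, Python scripts to look and compute and a tool call to move; the robot and the scene stay as the last step left them, time stands still between calls to the robot, and variables do not carry over. Pictures are saved under pics/ and viewed, at most 10 in all, crops included, and the job is handed in when it is done.

Besides the shell and the picture viewer there is one more tool, called in YAML: its name, and indented under it one key for each argument. arm_command: Moves the arm, as the interface text tells. Its arguments: {"type":"object","properties":{"commands":{"type":"array"},"grip_force":{"type":"number"}},"required":["commands"]}

```bash
mkdir -p pics; cat > h.py <<'E'
from rig import *
import numpy as np, cv2
def cam(name):
    c=camera_info(name)
    if 'rvec' in c:
        R=cv2.Rodrigues(np.array(c['rvec'],float))[0]; t=np.array(c['tvec'],float)
        return np.array(c['K']),R.T,-R.T@t
    s=sense(); T=np.eye(4); T[:3,:3]=cv2.Rodrigues(np.array(s['tool_rot'],float))[0]; T[:3,3]=s['eef_pos']
    M=T@np.array(c['T_tool_cam']); return np.array(c['K']),M[:3,:3],M[:3,3]
def atz(name,u,v,z):
    K,R,o=cam(name); d=R@np.linalg.solve(K,[u,v,1.]); return o+d*(z-o[2])/d[2]
E
python3 - <<'E'
from h import *
s=sense(); print(s)
for n in ("scene","side","wrist"):
    im=grab_frame(n); cv2.imwrite(f"pics/{n}0.png",im)
    print(n,cam(n)[2])
    for q in ("cap_a","counter_a","collection_box","tumbler","tub"):
        for r in cut_out(n,q):
            v,u=np.nonzero(r["pixels"]); print(n,q,round(r["conf"],2),r["bbox"],u.mean(),v.mean(), atz(n,u.mean(),v.mean(),.162 if q=="cap_a" else .1))
a=[cv2.imread(f"pics/{n}0.png") for n in ("scene","side")]
cv2.imwrite("pics/both0.png",cv2.resize(np.hstack(a),(800,300)))
E
```

```text
{'time_s': 0.0, 'joint_pos': array([-4.66274289e-02,  4.80838797e-01,  1.59688889e+00,  2.24453727e-05,
        1.06514348e+00, -4.66270028e-02]), 'joint_velocities': array([-2.31736944e-04,  6.11226033e-05,  9.23381055e-04, -2.42627667e-05,
       -1.17770875e-03,  1.28626403e-03]), 'tau': array([ 2.41355090e-03, -9.50650907e+01, -4.30184269e+01, -5.27583288e-04,
        1.24796593e-02,  1.26860105e-04]), 'eef_pos': array([6.49592371e-01, 2.89914576e-05, 2.55662281e-01]), 'tool_rot': array([-2.22077613e+00, -2.22075101e+00,  1.32912922e-03]), 'ft_force': array([-0.10170285,  0.05866523, -0.88020952]), 'torque': array([-0.01834221,  0.01371941, -0.00446095]), 'finger_force': 0.0, 'grip_width': 0.9963559739121106}
scene [0.86881183 0.79239309 0.82595997]
scene cap_a 0.95 [272.8, 178.2, 291.5, 201.2] 282.3069306930693 190.28960396039605 [0.55745765 0.101966   0.162     ]
scene cap_a 0.52 [251.7, 96.7, 271.5, 113.1] 260.55023923444975 102.27751196172248 [ 0.46233063 -0.34765125  0.162     ]
scene counter_a 0.84 [226.0, 84.6, 318.9, 160.8] 274.5709174546384 130.78584206491183 [ 0.4424609
[... 1714 characters left out ...]
0.2, 291.8, 217.9] 149.52204452332847 111.63784671739582 [0.55565669 0.05948617 0.1       ]
wrist counter_a 0.74 [47.4, 324.7, 198.4, 381.7] 91.76536312849161 362.4783519553073 [ 0.46699003 -0.20957351  0.1       ]
wrist collection_box 0.97 [292.5, 241.5, 444.4, 384.0] 337.35529267795226 295.2865592494391 [ 0.73235089 -0.12478621  0.1       ]
wrist tumbler 0.66 [0.0, 0.0, 291.1, 219.9] 149.58011914187685 111.55351958677375 [0.55569511 0.05953059 0.1       ]
wrist tumbler 0.38 [44.8, 320.2, 195.4, 384.0] 89.90673575129534 363.2279792746114 [ 0.46478705 -0.21063275  0.1       ]
wrist tub 0.15 [293.2, 239.8, 447.7, 384.0] 338.4726836101661 296.1578947368421 [ 0.73352516 -0.12576214  0.1       ]
```

View pics/both0.png

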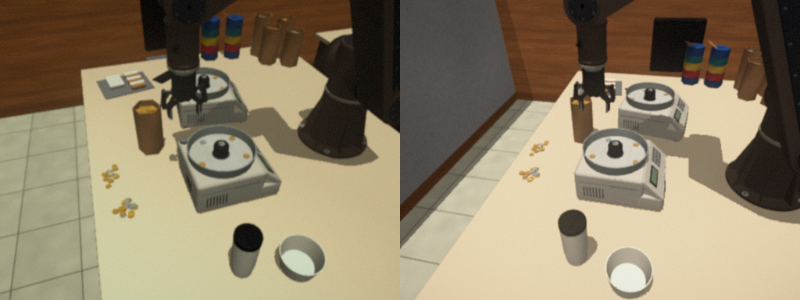

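The pictures show the left counter with its cap at about (282,190) in the scene view and (275,190) in the side view. Both put the cap at about (0.556, 0.104). Nothing stands between it and the gripper, so I'm moving above it.

arm_command:
  commands:
    - [-32,35,0,0,-1]
    - [-32,35,0,0,-1]
    - [-30,33,0,0,-1]
    - [0,0,0,0,-1]
    - [0,0,0,0,-1]
  grip_force: 40

```text
time_s: 1.32
eef_pos: [0.5646, 0.0939, 0.2567]
tool_rot: [2.219, 2.224, 0.0]
ft_force: [1.2, -1.0, -0.4]
grip_width: 1.001
finger_force: 0.0
```

```bash
python3 - <<'E'
from h import *
import rig
print([n for n in dir(rig) if not n.startswith('__')])
s=sense(); print(s['time_s'],s['eef_pos'],s['tool_rot'],s['joint_pos'])
im={n:grab_frame(n) for n in ("wrist","scene","side")}
cv2.imwrite("pics/w1.png",im["wrist"])
rays=[]
for n in im:
    for r in cut_out(n,"cap_a")[:2]:
        b=r["bbox"]; v,u=np.nonzero(r["pixels"]); print(n,round(r["conf"],2),b,atz(n,u.mean(),v.mean(),.162),atz(n,(b[0]+b[2])/2,(b[1]+b[3])/2,.162))
E
```

```text
['MotionError', 'camera_info', 'cut_out', 'grab_frame', 'job_done', 'sense', 'tips_ahead']
1.3167 [0.56457973 0.09385826 0.25670127] [2.21855461e+00 2.22430430e+00 2.64607536e-04] [1.11714398e-01 3.71450346e-01 1.77757906e+00 1.12330039e-04
 9.92422767e-01 1.09064714e-01]
wrist 0.6 [206.2, 149.6, 284.3, 226.5] [0.55763854 0.09923855 0.162     ] [0.55768282 0.09894769 0.162     ]
scene 0.75 [251.8, 96.9, 267.1, 113.9] [ 0.47112605 -0.33669432  0.162     ] [ 0.47286226 -0.32847118  0.162     ]
scene 0.68 [272.2, 176.4, 294.3, 202.9] [0.55677669 0.10144704 0.162     ] [0.55423581 0.10037437 0.162     ]
side 0.83 [268.7, 181.3, 284.2, 203.1] [0.55541485 0.10734767 0.162     ] [0.54968459 0.11313332 0.162     ]
side 0.45 [310.5, 114.3, 326.2, 128.2] [ 0.46514566 -0.32998497  0.162     ] [ 0.46868757 -0.32776041  0.162     ]
```

View pics/w1.png

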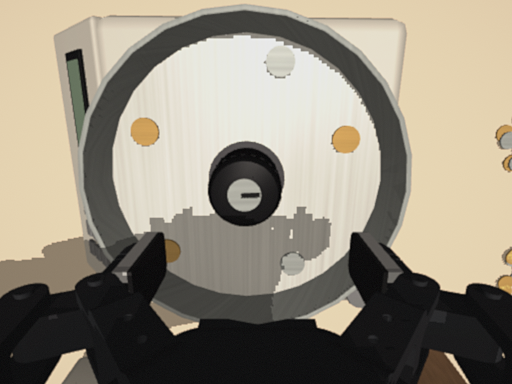

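The wrist view shows the bowl centred near (245,166). The cap top's steel disc is at (244,195), and its dark mark points image-right (+x). I'll compute the top's position from that, and tips_ahead.

```bash
python3 - <<'E'
from h import *
print(tips_ahead() if callable(tips_ahead) else tips_ahead)
print("disc top",atz("wrist",244,195,.184)); print("rim",atz("wrist",245,166,.172))
print("bowl L/R",atz("wrist",80,166,.172),atz("wrist",410,166,.172))
im=cv2.imread("pics/w1.png")[160:235,200:290]; g=im.max(2)
m=(g>90).astype(np.uint8); n,l,st,c=cv2.connectedComponentsWithStats(m); 
for i in range(1,n): 
    if st[i,4]>100: print(st[i],c[i]+[200,160],atz("wrist",*(c[i]+[200,160]),.184))
E
```

```text
0.025
disc top [0.55748889 0.10028334 0.184     ]
rim [0.55788593 0.11709632 0.172     ]
bowl L/R [0.44654129 0.11729522 0.172     ] [0.66923916 0.1168974  0.172     ]
[   0    0   90   75 2489] [243.40819606 209.57934914] [0.55696861 0.09024127 0.184     ]
[ 27  18  35  34 828] [243.26207729 194.50362319] [0.55701291 0.10062153 0.184     ]
```

arm_command:
  commands:
    - [-4,4,-15,0,-1]
    - [-3.5,4,-20,0,-1]
    - [0,0,-20,0,-1]
    - [0,0,-15,0,-1]
    - [0,0,-10,0,-1]
    - [0,0,0,0,-1]
    - [0,0,0,0,-1]

```text
time_s: 2.2
eef_pos: [0.5584, 0.1, 0.1762]
tool_rot: [-2.222, -2.221, 0.001]
ft_force: [0.3, -0.0, 1.1]
grip_width: 0.996
finger_force: 0.0
```

```bash
python3 - <<'E'
from h import *
s=sense(); print(s['time_s'],s['eef_pos'],s['ft_force'],s['joint_pos'])
im={n:grab_frame(n) for n in ("wrist","scene")}
a=im["wrist"]; b=cv2.resize(im["scene"][140:240,220:353],(512,384))
cv2.imwrite("pics/d1.png",cv2.resize(np.hstack([a,b]),(800,300)))
E
```

```text
2.2 [0.55841719 0.10001406 0.17616055] [ 0.26120906 -0.01043386  1.06865017] [ 1.23797630e-01  4.61422566e-01  1.86656633e+00 -2.23582056e-05
  8.14327188e-01  1.24367940e-01]
```

View pics/d1.png

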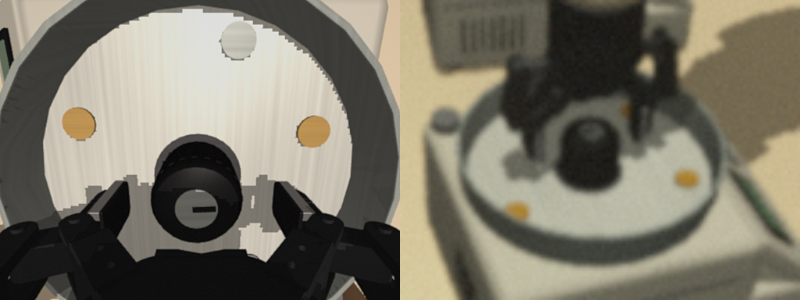

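The fingers straddle the cap. In the left panel the cap top is at about (196,210), roughly mid-way between the pads at 115 and 290. I'll work out the residual offset.

```bash
python3 - <<'E'
from h import *
im=grab_frame("wrist"); g=im.max(2)
m=np.zeros_like(g); m[225:310,190:315]=(g[225:310,190:315]>100)
n,l,st,c=cv2.connectedComponentsWithStats(m)
for i in range(1,n):
    if st[i,4]>300: print(st[i],c[i],atz("wrist",*c[i],.184))
print(sense()['eef_pos'])
E
```

```text
[190 225  50  85 939] [200.97231097 286.45367412] [0.53529001 0.09314979 0.184     ]
[ 260  225   55   85 1233] [302.4217356  282.76155718] [0.57733157 0.09480469 0.184     ]
[0.55897257 0.10029727 0.17726074]
```

arm_command:
  commands:
    - [-1.5,0,-3,0,-1]
    - [-1,0,-2,0,-1]
    - [0,0,0,0,1]
    - [0,0,0,0,1]
    - [0,0,0,0,1]
    - [0,0,0,0,1]
    - [0,0,0,0,1]
    - [0,0,0,0,1]
    - [0,0,0,0,1]
    - [0,0,0,0,1]
  grip_force: 40

```text
time_s: 3.18
eef_pos: [0.5558, 0.1004, 0.1716]
tool_rot: [2.221, 2.221, 0.0]
ft_force: [-3.1, -0.0, 5.3]
grip_width: 0.578
finger_force: 41.0
```

```bash
python3 - <<'E'
from h import *
s=sense(); print(s['time_s'],s['eef_pos'],s['ft_force'],s['torque'],s['grip_width'],s['finger_force'])
cv2.imwrite("pics/g0.png",grab_frame("wrist"))
E
```

```text
3.1833 [0.55579613 0.10038504 0.17159165] [-3.06080972 -0.02912988  5.2782123 ] [0.01545523 0.36371333 0.07187316] 0.5780698307191696 40.99850665879785
```

Holding the cap (opening about 49 mm). I'll try counter-clockwise first, gently.

arm_command:
  commands:
    - [0,0,0,0.07,1]
    - [0,0,0,0.08,1]
    - [0,0,0,0.08,1]
    - [0,0,0,0.08,1]
    - [0,0,0,0,1]

```text
time_s: 3.65
eef_pos: [0.556, 0.1004, 0.1716]
tool_rot: [1.846, 2.541, 0.001]
ft_force: [0.5, 0.9, 5.5]
grip_width: 0.573
finger_force: 41.1
```

```bash
python3 - <<'E'
from h import *
s=sense(); print(s['time_s'],s['eef_pos'],s['ft_force'],s['torque'],s['grip_width'],s['finger_force'],s['joint_pos'][5])
im=grab_frame("wrist"); cv2.imwrite("pics/g1.png",im)
a=cv2.imread("pics/g0.png"); c=lambda i:cv2.resize(i[210:360,150:350],(400,300),interpolation=cv2.INTER_CUBIC)
cv2.imwrite("pics/g01.png",np.hstack([c(a),c(im)]))
E
```

```text
3.65 [0.55602952 0.10043109 0.17159303] [0.53303284 0.89643177 5.49903242] [-0.03342357  0.15233292  0.02246949] 0.5730103768399849 41.147550592977495 -0.1891985367480785
```

View pics/g01.png

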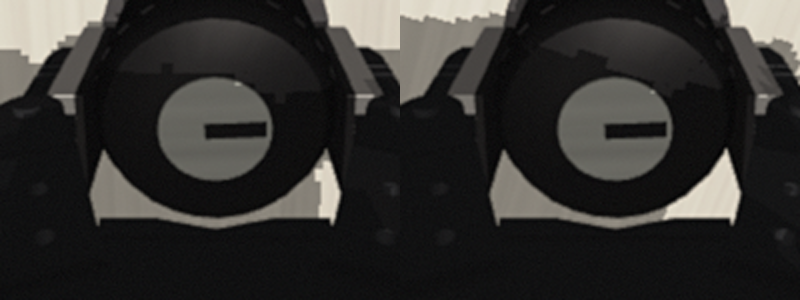

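The mark (slot at about (235,130) in both crops) sits the same way in the gripper. The cap therefore turned 18° with the tool at almost no torque, past the 15° hard stop, so this is the right way. I'll continue to about 80°.

arm_command:
  commands:
    - [0,0,0,0.09,1]
    - [0,0,0,0.1,1]
    - [0,0,0,0.1,1]
    - [0,0,0,0.1,1]
    - [0,0,0,0.1,1]
    - [0,0,0,0.1,1]
    - [0,0,0,0.1,1]
    - [0,0,0,0.1,1]
    - [0,0,0,0.1,1]
    - [0,0,0,0.1,1]
    - [0,0,0,0.1,1]
    - [0,0,0,0,1]

```text
time_s: 4.7
eef_pos: [0.5569, 0.1005, 0.1717]
tool_rot: [0.263, 3.128, 0.001]
ft_force: [3.7, 3.3, 1.4]
grip_width: 0.576
finger_force: 41.2
```

```bash
python3 - <<'E'
from h import *
s=sense(); print(s['time_s'],s['eef_pos'],s['ft_force'],s['torque'],s['grip_width'],s['finger_force'],s['joint_pos'])
im=grab_frame("wrist"); cv2.imwrite("pics/g2.png",im)
a=cv2.imread("pics/g1.png"); c=lambda i:cv2.resize(i[210:360,150:350],(400,300),interpolation=cv2.INTER_CUBIC)
cv2.imwrite("pics/g12.png",np.hstack([c(a),c(im)]))
E
```

```text
4.7 [0.55690023 0.10053945 0.17168269] [3.65960846 3.27037714 1.36639324] [ 0.51359671 -0.72841075  0.07203275] 0.5759502775784866 41.19769949438705 [ 1.25009955e-01  4.64416355e-01  1.87589023e+00  7.24421113e-05
  7.98897271e-01 -1.27836495e+00]
```

View pics/g12.png

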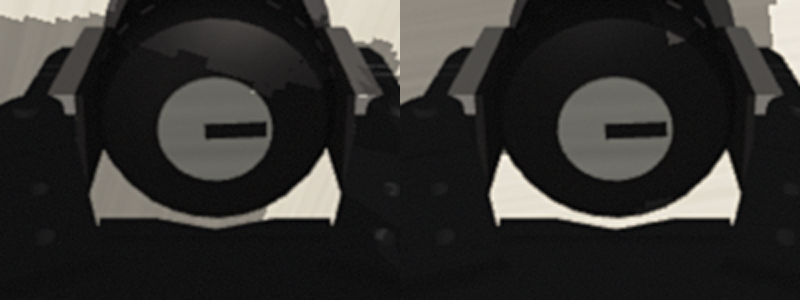

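The cap turned with the tool, mark unchanged, about 80° in all. Next is a small lift, watching the force.

arm_command:
  commands:
    - [0,0,0,0,1]
    - [0,0,2,0,1]
    - [0,0,2,0,1]
    - [0,0,2,0,1]
    - [0,0,0,0,1]
  grip_force: 50

```text
time_s: 5.17
eef_pos: [0.5568, 0.1007, 0.1777]
tool_rot: [0.275, 3.128, 0.001]
ft_force: [4.5, 2.8, 0.2]
grip_width: 0.573
finger_force: 52.7
```

It comes up freely, with no pull. Lifting to about 95 mm.

arm_command:
  commands:
    - [0,0,5,0,1]
    - [0,0,8,0,1]
    - [0,0,12,0,1]
    - [0,0,15,0,1]
    - [0,0,15,0,1]
    - [0,0,15,0,1]
    - [0,0,12,0,1]
    - [0,0,7,0,1]
    - [0,0,0,0,1]
    - [0,0,0,0,1]
    - [0,0,0,0,1]
    - [0,0,0,0,1]

```text
time_s: 6.17
eef_pos: [0.5552, 0.1003, 0.2654]
tool_rot: [-0.269, -3.129, 0.001]
ft_force: [0.1, -0.3, -2.0]
grip_width: 0.574
finger_force: 53.2
```

```bash
python3 - <<'E'
from h import *
s=sense(); print(s['time_s'],s['eef_pos'],s['ft_force'],s['grip_width'],s['finger_force'],abs(s['joint_velocities']).max())
a=grab_frame("wrist"); b=cv2.resize(grab_frame("side")[100:250,200:400],(512,384))
cv2.imwrite("pics/l.png",cv2.resize(np.hstack([a,b]),(800,300)))
E
```

```text
6.1667 [0.55524848 0.10028114 0.26539189] [ 0.12252438 -0.33705012 -2.03940321] 0.5736884707659627 53.176080161865684 0.003695068250666386
```

View pics/l.png

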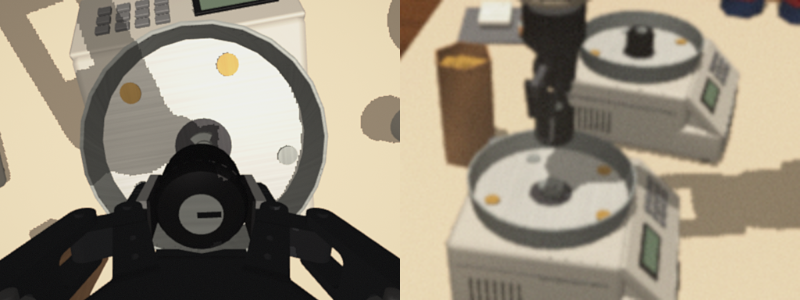

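The cap is in the gripper, upright and about 94 mm up, and the bare spindle shows in the bowl below at (550,190). The other counter's cap and the collection box stand as before. Handing in.

```bash
python3 -c "
from rig import *
print(job_done())"
```

```text
the job is handed in; nothing more can be done
None
```

I unscrewed the left counter's cap counter-clockwise by about 80°, lifted it off its spindle, and handed the job in with the gripper holding it upright and still, about 94 mm above where it sat.

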